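# Crank the square cheese mill over its heavy point

## Robot

A 7-joint arm with a two-finger parallel gripper is mounted at the origin on a cart in front of the work surface, level with it; the furniture and walls round the work are solid. World frame = base frame: x ahead of the robot, y to its left, z up, the work surface at z = 0. Lengths are in m, angles in rad, forces in N, time in s.
With the tool pointing down it reaches from about 0.425 to 0.875 m from the base axis. Payload 4.7 kg.
Tool frame: the origin (TCP) lies at the centre of the arm's flange, where the gripper is bolted on; the fingertips stand 182 mm ahead of it and the grasp point (between the pads) lies ahead of it (ctrl.hold_point_z is the z of the grasp point in the tool frame, in m); z points along the fingers, y is the direction in which the jaws open and shut (so a half turn about z gives the same grasp; the last joint's range is limited). The gripper opens to 87 mm and grips with 3 to 60 N. Pads are 19 mm wide; open, the fingers measure 117 mm over their backs; the gripper's body (75 mm by 190 mm) begins 51 mm behind the grasp point.
Start: joints at [1.282, 0.321, -0.07, 1.45, 0.023, 1.371, -0.057], TCP at [0.194, -0.62, 0.405] pointing down, gripper open.
Joint ranges: [-2.86, 2.86], [-0.3, 2.09], [-1.38, 1.24], [0.06, 2.45], [-1.56, 4.7], [0.09, 2.05], [-2.69, 2.69]. Speed limits (rad/s): [2.57, 2.57, 3.14, 3.14, 3.14, 3.14, 3.14].

## Interface

Orientations are given as a rotation vector (axis times angle).
In Python, from bench import get_state, imaging, workorder, ctrl gives the robot as it stands.
- The arm moves only by the tool step_arm, never from a script. Its argument "increments" is a list of rows, each an object of numbers: "claw": the opening, from 0 (shut) to 1 (fully open); "tx", "ty", "tz": the shift along the tool's x, y, z in m; "spin": the turn about the tool's z in degrees. A call has 1 to 8 rows; each row is the pose to reach, as a shift and turn from the pose commanded when the call began, along the tool's axes at that moment; what a row does not reach only later rows make up. A row lasts 1/12 s, in which the tool goes at most 41.7 mm and 7.16 degrees, less where a joint would pass 70% of its speed; a pose out of reach is approached as far as the arm can. A call with a gripper value outside its range is refused whole. The fingers move at their own pace and stop on an object; "force" is the grip in N (left out, the last holds). Time passes only in rows, so rows that repeat a pose let the fingers close. It gives the time, the measured TCP pose, the force and the opening at its end, in the units of the state.
- get_state(): the state, without advancing time (a new reading comes with each control period).
- imaging.get_image(name): name is "scene" or "top" or "wrist"; returns the picture (420x560x3 uint8, blue, green, red); there is no depth.
- imaging.camera_params(name): a dict with "intrinsics" (3x3 intrinsics, pixels), "distortion" ([k1, k2, p1, p2, k3] as OpenCV has them; the pictures are not rectified), "camera_from_world" (4x4, takes a point from world to camera coordinates). Camera axes: x right, y down, z forward; pixel columns grow to the right and rows downward; lengths in m; the calibration is good to about 2 mm. A picture is of the moment at which its call begins: read the wrist's pose just before it. camera_params takes no time and is no camera call; for the wrist camera it gives the pose at the moment of the call.
- workorder.close_job(): hands the job in, once; it reports no verdict.
The state is a dict: "time": time; "joint_positions": joint angles; "qd": joint speeds; "joint_torque": joint torques, N m; "position": TCP position; "tool_rot": TCP orientation; "ft_force": force on the tool from outside, world axes, zero at the start; "torque": the same for the moment, N m; "grip_width": opening from 0.0 (shut) to 1.0 (fully open).
Only numpy, scipy, OpenCV 4.12 (cv2) and the standard library are available. Lean on these libraries where they do the work, as an engineer would, in place of code of your own. Each camera call takes 0.05 s, during which the arm holds its last target. There are 200 camera calls.

## Task

Take the crank of the square steel mill by its upright grip and turn it clockwise (seen from above) through two full turns, slowly and evenly, keeping hold of it so that it neither falls back before nor runs away after the heavy point in each turn. It now stands roughly over the mill's spout: leave it pointing straight over the spout again, and let go. Do not turn the crank of the round wooden mill.

Things in the scene. Friction and masses are not known exactly. Their poses are not given: they have to be found in the camera images.
- mill_crank (a joint): Angle of the square mill's crank, rad, no limit, grows clockwise seen from above over full turns. 0 = straight over the spout (starts within 0.6 of it); 12.566 = the same, two turns later. Light within 0.7 rad of the spout, stays where left. An unbalanced drum inside makes the heavy point opposite the spout (pi, 3 pi): before it the grip pushes back by up to 8 N, after it the crank runs ahead unless held.
- grip_centre (a point): Centre (half-way up) of the upright wooden grip on the square mill's crank: a cylinder 24 mm thick, 50 mm tall, axis vertical, free to spin on the crank, so the hand need not turn. Its top is 25 mm above this point, the flat steel crank arm 28 mm below. It travels on a level circle of 60 mm radius round mill_axis; 7 to 11 s a turn is a good pace.
- mill_axis (a point): Point on the vertical axis of the square mill's crank, level with the grip's centre, 160 mm above the deck. The mill is fixed: steel housing 104 mm square, 112 mm high, crank hub up to 139 mm. Own -x points over the spout, a sloped chute in front with a white bowl before it. At crank angle q the grip centre lies at (-0.06 cos q, +0.06 sin q, 0) m in this frame (z up).
- pepper_grip (a point): Centre of the grip (20 mm thick, 34 mm tall) on the crank of the other mill, the round turned wooden one, 84 mm wide and 104 mm high, crank radius 45 mm, grip top at 160 mm. It stands 0.24 m or more to the left or right of the square mill. Not to be turned.

How it is judged:
On the way, in this order (a step that is already met when the one before it is completed fails the run):
1. the crank has been brought over the heavy point for the first time (value of joint mill_crank above 3.6 rad), for 0.05 s.
2. the crank has been brought over the heavy point for the second time (value of joint mill_crank above 9.9 rad), for 0.05 s.
At the end, for the whole second after the job is handed in: The square mill's crank has made two full turns clockwise and rests over the spout: its angle is 12.57 rad (4 pi) within 0.35 rad (20 degrees) (value of joint mill_crank between 12.216 and 12.916 rad and velocity of joint mill_crank between -0.1 and 0.1 rad/s); the robot touches nothing.
It fails at once if the crank runs away: faster than 5 rad/s forward (velocity of joint mill_crank above 5 rad/s).
It fails at once if the crank falls back in mid-turn: faster than 0.8 rad/s backward between 1 and 11.5 rad (value of joint mill_crank between 1 and 11.5 rad and velocity of joint mill_crank below -0.8 rad/s).
It fails at once if the round mill's crank is turned (its grip moves more than 25 mm) (distance of pepper_grip from where it was at the start of the episode above 0.025 m).
It also fails if it takes over 72 s, if anything falls off the work surface, if the arm or the gripper's body presses on something with over 40 N, if the wrist force passes 120 N, or if a joint passes its speed limit or range.

## Working session

There is one attempt and no reset: what is moved stays moved. The work goes in short steps, Python scripts to look and compute and a tool call to move; the robot and the scene stay as the last step left them, time stands still between calls to the robot, and variables do not carry over. Pictures are saved under pics/ and viewed, on a budget of 10 in all, crops included, one or two more only if the job needs it, and the job is handed in when it is done.

Besides the shell and the picture viewer there is one more tool, called after ">>>" by a JSON object that holds its "api" and its "payload", one argument or row to a line. step_arm: Moves the arm, as the interface text tells. Its arguments: {"type":"object","properties":{"increments":{"type":"array"},"force":{"type":"number"}},"required":["increments"]}

```bash
mkdir -p pics; ls; python3 - <<'E'
from bench import get_state, imaging, ctrl
import cv2,numpy as np
print(get_state()); print(ctrl.hold_point_z)
for n in("top","scene"):
    cv2.imwrite(f"pics/{n}1.png",imaging.get_image(n)); p=imaging.camera_params(n); print(n,p)
E
```

```text
pics
{'time': 0.0, 'joint_positions': array([ 1.28207412,  0.32176491, -0.07008522,  1.45169715,  0.02262741,
        1.37078704, -0.05691003]), 'qd': array([-0.00036613,  0.00081518, -0.00088455, -0.00097111,  0.00071624,
       -0.00085474,  0.00162482]), 'joint_torque': array([-2.76991696e-04, -4.91295326e+01, -4.04038550e-01, -3.12532139e+01,
       -6.40063081e-02,  4.35277924e-02,  1.67556700e-04]), 'position': array([ 0.19373929, -0.62022551,  0.40368781]), 'tool_rot': array([-3.10383989e+00, -4.73623164e-01,  6.38199029e-04]), 'ft_force': array([-0.60466403, -0.37323668,  0.12176729]), 'torque': array([ 0.00629741, -0.00132976, -0.02968478]), 'grip_width': 1.0014727196690651}
0.1635
top {'intrinsics': array([[486.49830436,   0.        , 282.05496488],
       [  0.        , 486.49830436, 210.24418951],
       [  0.        ,   0.        ,   1.        ]]), 'distortion': array([-0.09489049,  0.        ,  0.        ,  0.        ,  0.        ]), 'camera_from_world': array([[-0.00956549, -0.99912606, -0.0406893 ,  0.03017009],
       [-0.99451833,  0.01374273, -0.10365529,  0.52201726],
       [ 0.10412388,  0.03947474, -0.99378064,  0.92874912],
       [ 0.        ,  0.        ,  0.        ,  1.        ]])}
scene {'intrinsics': array([[381.63220999,   0.        , 284.03352731],
       [  0.        , 381.63220999, 214.79073   ],
       [  0.        ,   0.        ,   1.        ]]), 'distortion': array([-0.02409426,  0.        ,  0.        ,  0.        ,  0.        ]), 'camera_from_world': array([[-0.79322292, -0.60887037,  0.00861788,  0.39007524],
       [-0.4741678 ,  0.60873224, -0.63608959,  0.29465708],
       [ 0.38205012, -0.50864716, -0.77156709,  0.73578933],
       [ 0.        ,  0.        ,  0.        ,  1.        ]])}
```

View pics/top1.png

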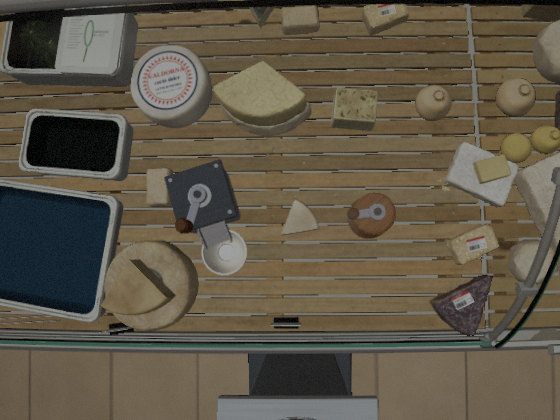

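View pics/scene1.png

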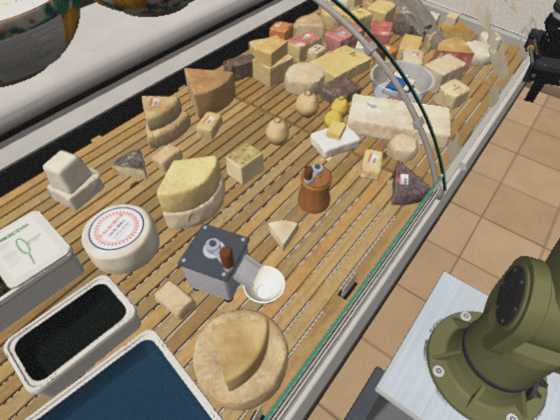

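The top view shows the square mill's hub near (198,194), its grip near (184,226), the spout and bowl towards (222,250). The round mill's hub is near (377,212), so it stands to the right. A glass guard with a curved end frame runs along the front.

```bash
cat > h.py <<'E'
import numpy as np,cv2
from bench import imaging,get_state
def ray(n,uv):
    p=imaging.camera_params(n);T=p["camera_from_world"]
    q=cv2.undistortPoints(np.array([[uv]],float),p["intrinsics"],p["distortion"])[0,0]
    R=T[:3,:3];return -R.T@T[:3,3],R.T@np.r_[q,1]
def at(n,uv,z):
    c,d=ray(n,uv);return c+d*(z-c[2])/d[2]
def tri(uv1,uv2,n1="top",n2="scene"):
    c,d=ray(n1,uv1);e,f=ray(n2,uv2)
    s=np.linalg.lstsq(np.c_[d,-f],e-c,rcond=None)[0]
    a=c+s[0]*d;b=e+s[1]*f
    return (a+b)/2,np.linalg.norm(a-b)
E
python3 - <<'E'
from h import *
print("cams",ray("top",(280,210))[0],ray("scene",(280,210))[0])
print("hub",at("top",(198,194),.139),"grip",at("top",(184,226),.185),"pep hub",at("top",(377,212),.13),"bowl",at("top",(224,252),.02))
print("tri hub",tri((198,194),(212,245)),"tri grip",tri((184,226),(226,252)))
for z in (0,.2,.4): print(z,[at("top",u,z).round(3) for u in((487,344),(525,287),(550,230),(280,345),(280,335))])
a=cv2.imread("pics/top1.png")[140:290,140:290]; b=cv2.imread("pics/scene1.png")[180:330,150:300]
cv2.imwrite("pics/c1.png",cv2.resize(np.hstack([a,b]),None,fx=2.6,fy=2.6,interpolation=cv2.INTER_CUBIC))
E
```

```text
cams [ 0.42273937 -0.01369235  0.97831035] [0.16802512 0.43239514 0.75177751]
hub [0.54146409 0.16739973 0.139     ] grip [0.48187924 0.18052362 0.185     ] pep hub [ 0.50624581 -0.14589842  0.13      ] bowl [0.44169063 0.14009625 0.02      ]
tri hub (array([0.54329192, 0.17014488, 0.12647156]), np.float64(0.00013545604008978593)) tri grip (array([0.48378362, 0.18435075, 0.17229818]), np.float64(0.002344622941363174))
0 [array([ 0.253, -0.379,  0.   ]), array([ 0.364, -0.461,  0.   ]), array([ 0.477, -0.519,  0.   ]), array([ 0.257,  0.032, -0.   ]), array([0.277, 0.032, 0.   ])]
0.2 [array([ 0.288, -0.304,  0.2  ]), array([ 0.376, -0.369,  0.2  ]), array([ 0.466, -0.416,  0.2  ]), array([0.291, 0.023, 0.2  ]), array([0.306, 0.022, 0.2  ])]
0.4 [array([ 0.322, -0.23 ,  0.4  ]), array([ 0.388, -0.278,  0.4  ]), array([ 0.455, -0.313,  0.4  ]), array([0.325, 0.013, 0.4  ]), array([0.336, 0.013, 0.4  ])]
```

View pics/c1.png

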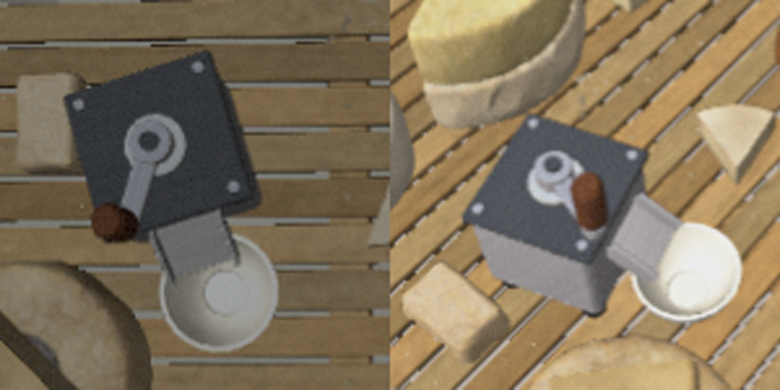

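```bash
python3 - <<'E'
from h import *
s=lambda u,v:(140+u/2.6,140+v/2.6)
a,b,c=[at("top",s(*p),.112) for p in((78,104),(198,67),(233,187))]
print("screws",a,b,c,np.linalg.norm(a-b),np.linalg.norm(b-c))
cen=(a+c)/2; d=b-c; print("centre",cen,"spout dir angle",np.degrees(np.arctan2(-d[1],-d[0])),"alt",np.degrees(np.arctan2(*((b-a)[[0,1]]*[1,1]))))
hub=at("top",s(149,140),.139);print("hub",hub)
for p in((107,219),(110,218)):
  g=at("top",s(*p),.185);v=g-cen;print("grip",g,np.hypot(*v[:2]),np.degrees(np.arctan2(v[1],v[0])))
print("tri",tri(s(107,219),(150+(586-390)/2.6,180+180/2.6)))
print("corner",tri((487,344),(443,188)))
def pl(n,uv,y):
    c,d=ray(n,uv);return (c+d*(y-c[1])/d[1]).round(3)
for y in(-.4,-.35,-.3):
  print(y,"scene",[pl("scene",u,y) for u in((443,188),(435,150),(415,110),(385,65),(350,25),(322,0))])
  print("  top",[pl("top",u,y) for u in((487,344),(525,287),(550,230),(557,175))])
a=cv2.imread("pics/top1.png")[150:420,400:560]; b=cv2.imread("pics/scene1.png")[0:270,280:480]
cv2.imwrite("pics/c2.png",cv2.resize(np.hstack([a,b]),None,fx=2.2,fy=2.2,interpolation=cv2.INTER_CUBIC))
E
```

```text
screws [0.57201934 0.22550958 0.112     ] [0.59672864 0.1402314  0.112     ] [0.51177344 0.11526944 0.112     ] 0.08878579137670767 0.08854651755990214
centre [0.54189639 0.17038951 0.112     ] spout dir angle -163.6258919349901 alt 163.8410869795984
hub [0.54175756 0.16863759 0.139     ]
grip [0.48487163 0.1853508  0.185     ] 0.058954758981631765 165.29894201171382
grip [0.48548823 0.18341247 0.185     ] 0.05789195716125999 166.9998927769766
tri (array([0.48470674, 0.18572894, 0.18239665]), np.float64(0.0009004294751438099))
corner (array([ 0.25472104, -0.36922014,  0.03057704]), np.float64(0.0076415729092588905))
-0.4 scene [array([ 0.254, -0.4  ,  0.005]), array([ 0.312, -0.4  ,  0.109]), array([ 0.393, -0.4  ,  0.195]), array([ 0.495, -0.4  ,  0.278]), array([ 0.604, -0.4  ,  0.343]), array([ 0.688, -0.4  ,  0.379])]
  top [array([ 0.243, -0.4  , -0.057]), array([ 0.372, -0.4  ,  0.133]), array([ 0.464, -0.4  ,  0.231]), array([ 0.545, -0.4  ,  0.263])]
-0.35 scene [array([ 0.249, -0.35 ,  0.05 ]), array([ 0.303, -0.35 ,  0.148]), array([ 0.379, -0.35 ,  0.228]), array([ 0.476, -0.35 ,  0.307]), array([ 0.578, -0.35 ,  0.367]), array([ 0.657, -0.35 ,  0.401])]
  top [array([ 0.266, -0.35 ,  0.077]), array([ 0.378, -0.35 ,  0.242]), array([ 0.459, -0.35 ,  0.327]), array([ 0.529, -0.35 ,  0.356])]
-0.3 scene [array([ 0.244, -0.3  ,  0.095]), array([ 0.295, -0.3  ,  0.186]), array([ 0.366, -0.3  ,  0.262]), array([ 0.456, -0.3  ,  0.335]), array([ 0.552, -0.3  ,  0.392]), array([ 0.625, -0.3  ,  0.424])]
  top [array([ 0.29 , -0.3  ,  0.211]), array([ 0.385, -0.3  ,  0.352]), array([ 0.454, -0.3  ,  0.424]), array([ 0.514, -0.3  ,  0.448])]
```

View pics/c2.png

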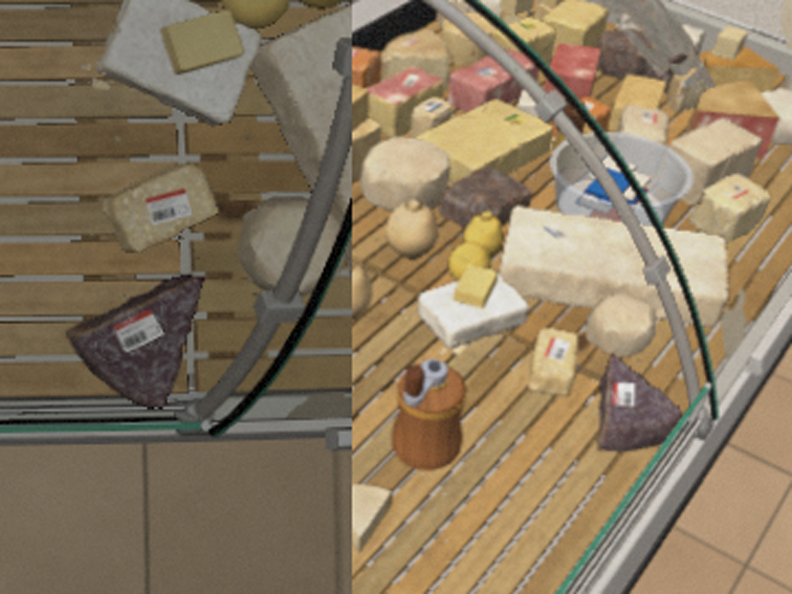

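Checked figures: the mill axis is at about (0.542, 0.170), the grip at (0.485, 0.185, 0.18), so the radius is 0.059 and q ≈ 0.53. The guard's pane lies to the right, at y below -0.37, and I have to pass it. The tool's yaw already matches the mill's axes to about 1°, so I'll raise and retract first.

>>> {"api": "step_arm", "payload": {
  "increments": [
    {"claw":1,"tx":0,"ty":-0.1,"tz":-0.12},
    {"claw":1,"tx":0,"ty":-0.2,"tz":-0.126},
    {"claw":1,"tx":0,"ty":-0.2,"tz":-0.126},
    {"claw":1,"tx":0,"ty":-0.2,"tz":-0.126},
    {"claw":1,"tx":0,"ty":-0.2,"tz":-0.126},
    {"claw":1,"tx":0,"ty":-0.2,"tz":-0.126},
    {"claw":1,"tx":0,"ty":-0.2,"tz":-0.126},
    {"claw":1,"tx":0,"ty":-0.2,"tz":-0.126}
  ],
  "force": 45
}}

```text
invalid input at $.increments[0]: expected keys claw, tx, ty, tz, spin
```

```bash
python3 - <<'E'
import numpy as np
for k in range(12):
    a=np.radians(30*k+3.75*np.arange(9)+1)
    p=-.06*np.c_[np.cos(a),np.sin(a)];p-=p[0]
    print(30*k,"["+",".join('{"tx":%.4f,"ty":%.4f}'%tuple(r) for r in p[1:])+"]")
E
```

```text
0 [{"tx":0.0002,"ty":-0.0039},{"tx":0.0006,"ty":-0.0078},{"tx":0.0014,"ty":-0.0117},{"tx":0.0023,"ty":-0.0155},{"tx":0.0035,"ty":-0.0192},{"tx":0.0050,"ty":-0.0229},{"tx":0.0066,"ty":-0.0264},{"tx":0.0086,"ty":-0.0299}]
30 [{"tx":0.0021,"ty":-0.0033},{"tx":0.0045,"ty":-0.0064},{"tx":0.0070,"ty":-0.0094},{"tx":0.0098,"ty":-0.0123},{"tx":0.0127,"ty":-0.0149},{"tx":0.0157,"ty":-0.0173},{"tx":0.0190,"ty":-0.0196},{"tx":0.0223,"ty":-0.0216}]
60 [{"tx":0.0035,"ty":-0.0018},{"tx":0.0071,"ty":-0.0033},{"tx":0.0108,"ty":-0.0047},{"tx":0.0146,"ty":-0.0057},{"tx":0.0184,"ty":-0.0066},{"tx":0.0223,"ty":-0.0071},{"tx":0.0262,"ty":-0.0075},{"tx":0.0301,"ty":-0.0075}]
90 [{"tx":0.0039,"ty":0.0002},{"tx":0.0078,"ty":0.0006},{"tx":0.0117,"ty":0.0014},{"tx":0.0155,"ty":0.0023},{"tx":0.0192,"ty":0.0035},{"tx":0.0229,"ty":0.0050},{"tx":0.0264,"ty":0.0066},{"tx":0.0299,"ty":0.0086}]
120 [{"tx":0.0033,"ty":0.0021},{"tx":0.0064,"ty":0.0045},{"tx":0.0094,"ty":0.0070},{"tx":0.0123,"ty":0.0098},{"tx":0.0149,"ty":0.0127},{"tx":0.0173,"ty":0.0157},{"tx":0.0196,"ty":0.0190},{"tx":0.0216,"ty":0.0223}]
150 [{"tx":
[... 858 characters left out ...]
":0.0075}]
270 [{"tx":-0.0039,"ty":-0.0002},{"tx":-0.0078,"ty":-0.0006},{"tx":-0.0117,"ty":-0.0014},{"tx":-0.0155,"ty":-0.0023},{"tx":-0.0192,"ty":-0.0035},{"tx":-0.0229,"ty":-0.0050},{"tx":-0.0264,"ty":-0.0066},{"tx":-0.0299,"ty":-0.0086}]
300 [{"tx":-0.0033,"ty":-0.0021},{"tx":-0.0064,"ty":-0.0045},{"tx":-0.0094,"ty":-0.0070},{"tx":-0.0123,"ty":-0.0098},{"tx":-0.0149,"ty":-0.0127},{"tx":-0.0173,"ty":-0.0157},{"tx":-0.0196,"ty":-0.0190},{"tx":-0.0216,"ty":-0.0223}]
330 [{"tx":-0.0018,"ty":-0.0035},{"tx":-0.0033,"ty":-0.0071},{"tx":-0.0047,"ty":-0.0108},{"tx":-0.0057,"ty":-0.0146},{"tx":-0.0066,"ty":-0.0184},{"tx":-0.0071,"ty":-0.0223},{"tx":-0.0075,"ty":-0.0262},{"tx":-0.0075,"ty":-0.0301}]
```

All keys are needed in every row.

>>> {"api": "step_arm", "payload": {
  "increments": [
    {"claw":1,"tx":0,"ty":-0.02,"tz":-0.035,"spin":0},
    {"claw":1,"tx":0,"ty":-0.04,"tz":-0.07,"spin":0},
    {"claw":1,"tx":0,"ty":-0.07,"tz":-0.1,"spin":0},
    {"claw":1,"tx":0,"ty":-0.1,"tz":-0.126,"spin":0},
    {"claw":1,"tx":0,"ty":-0.14,"tz":-0.126,"spin":0},
    {"claw":1,"tx":0,"ty":-0.18,"tz":-0.126,"spin":0},
    {"claw":1,"tx":0,"ty":-0.2,"tz":-0.126,"spin":0},
    {"claw":1,"tx":0,"ty":-0.2,"tz":-0.126,"spin":0}
  ],
  "force": 45
}}

```text
time: 0.77
position: [0.1331, -0.4262, 0.5319]
tool_rot: [3.104, 0.474, -0.0]
ft_force: [0.4, -0.3, -0.0]
grip_width: 1.004
```

>>> {"api": "step_arm", "payload": {
  "increments": [
    {"claw":1,"tx":0.03,"ty":-0.01,"tz":0,"spin":0},
    {"claw":1,"tx":0.065,"ty":-0.02,"tz":0,"spin":0},
    {"claw":1,"tx":0.1,"ty":-0.03,"tz":0,"spin":0},
    {"claw":1,"tx":0.135,"ty":-0.04,"tz":0,"spin":0},
    {"claw":1,"tx":0.17,"ty":-0.05,"tz":0,"spin":0},
    {"claw":1,"tx":0.2,"ty":-0.06,"tz":0,"spin":0},
    {"claw":1,"tx":0.216,"ty":-0.065,"tz":0,"spin":0},
    {"claw":1,"tx":0.216,"ty":-0.065,"tz":0,"spin":0}
  ]
}}

```text
time: 1.43
position: [0.3247, -0.3003, 0.5304]
tool_rot: [-3.103, -0.486, -0.002]
ft_force: [-0.3, -0.1, 0.4]
grip_width: 1.001
```

>>> {"api": "step_arm", "payload": {
  "increments": [
    {"claw":1,"tx":0.025,"ty":-0.025,"tz":0,"spin":0},
    {"claw":1,"tx":0.05,"ty":-0.05,"tz":0,"spin":0},
    {"claw":1,"tx":0.077,"ty":-0.075,"tz":0,"spin":0},
    {"claw":1,"tx":0.104,"ty":-0.1,"tz":0,"spin":0},
    {"claw":1,"tx":0.13,"ty":-0.125,"tz":0,"spin":0},
    {"claw":1,"tx":0.156,"ty":-0.15,"tz":0,"spin":0},
    {"claw":1,"tx":0.18,"ty":-0.175,"tz":0,"spin":0},
    {"claw":1,"tx":0.204,"ty":-0.2,"tz":0,"spin":0}
  ]
}}

```text
time: 2.1
position: [0.4566, -0.0509, 0.5306]
tool_rot: [3.106, 0.472, 0.0]
ft_force: [0.5, -1.0, -1.3]
grip_width: 0.996
```

>>> {"api": "step_arm", "payload": {
  "increments": [
    {"claw":1,"tx":0.012,"ty":-0.03,"tz":0.01,"spin":0},
    {"claw":1,"tx":0.025,"ty":-0.06,"tz":0.025,"spin":0},
    {"claw":1,"tx":0.037,"ty":-0.09,"tz":0.04,"spin":0},
    {"claw":1,"tx":0.05,"ty":-0.12,"tz":0.055,"spin":0},
    {"claw":1,"tx":0.062,"ty":-0.15,"tz":0.07,"spin":0},
    {"claw":1,"tx":0.075,"ty":-0.18,"tz":0.085,"spin":0},
    {"claw":1,"tx":0.088,"ty":-0.205,"tz":0.1,"spin":0},
    {"claw":1,"tx":0.094,"ty":-0.216,"tz":0.1,"spin":0}
  ]
}}

```text
time: 2.77
position: [0.4806, 0.1853, 0.4281]
tool_rot: [-3.103, -0.479, 0.005]
ft_force: [-0.8, 0.1, 0.9]
grip_width: 1.001
```

```bash
python3 - <<'E'
from h import *
s=get_state();print(s["time"],s["position"],s["tool_rot"],s["joint_positions"].round(2))
p=imaging.camera_params("wrist");im=imaging.get_image("wrist")
np.savez("w.npz",**p)
T=p["camera_from_world"]
def pr(X): return cv2.projectPoints(np.array([X],float),cv2.Rodrigues(T[:3,:3])[0],T[:3,3],p["intrinsics"],p["distortion"])[0].ravel().round(0)
print("grip top",pr((.485,.1855,.185)),"screws",pr((.572,.2255,.112)),pr((.5967,.1402,.112)),pr((.5118,.1153,.112)),"hub",pr((.542,.1698,.139)))
cv2.imwrite("pics/w1.png",im)
E
```

```text
2.7667 [0.4805833  0.18526656 0.42810271] [-3.10253296 -0.47905513  0.00540368] [ 0.64  0.11 -1.12  1.72  0.1   1.38 -1.76]
grip top [284. 219.] screws [269.  74.] [380.  78.] [370. 185.] hub [326. 136.]
```

View pics/w1.png

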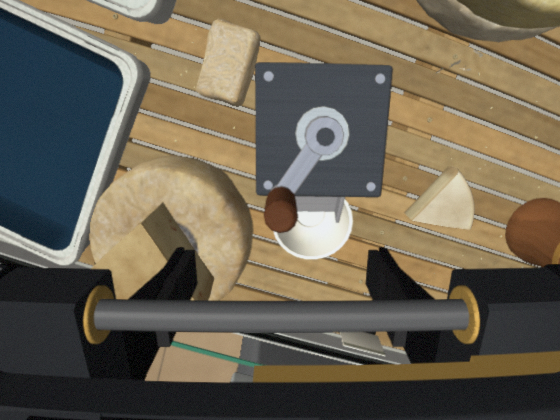

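The wrist view agrees with the prediction to 1–3 px: screws at (269,75), (380,78) and (371,186), grip top at (281,217). The finger paths are clear, so I descend part way and read the pose.

>>> {"api": "step_arm", "payload": {
  "increments": [
    {"claw":1,"tx":0,"ty":0,"tz":0.01,"spin":0},
    {"claw":1,"tx":0,"ty":0,"tz":0.02,"spin":0},
    {"claw":1,"tx":0,"ty":0,"tz":0.03,"spin":0},
    {"claw":1,"tx":0,"ty":0,"tz":0.04,"spin":0},
    {"claw":1,"tx":0,"ty":0,"tz":0.04,"spin":0},
    {"claw":1,"tx":0,"ty":0,"tz":0.04,"spin":0}
  ]
}}

```text
time: 3.32
position: [0.4813, 0.1819, 0.39]
tool_rot: [3.105, 0.472, -0.002]
ft_force: [0.6, 0.1, -0.4]
grip_width: 1.002
```

>>> {"api": "step_arm", "payload": {
  "increments": [
    {"claw":1,"tx":0.004,"ty":-0.002,"tz":0.01,"spin":0},
    {"claw":1,"tx":0.004,"ty":-0.002,"tz":0.02,"spin":0},
    {"claw":1,"tx":0.004,"ty":-0.002,"tz":0.03,"spin":0},
    {"claw":1,"tx":0.004,"ty":-0.002,"tz":0.04,"spin":0},
    {"claw":1,"tx":0.004,"ty":-0.002,"tz":0.05,"spin":0},
    {"claw":1,"tx":0.004,"ty":-0.002,"tz":0.058,"spin":0},
    {"claw":1,"tx":0.004,"ty":-0.002,"tz":0.063,"spin":0},
    {"claw":1,"tx":0.004,"ty":-0.002,"tz":0.063,"spin":0}
  ]
}}

```text
time: 3.98
position: [0.4841, 0.1857, 0.3264]
tool_rot: [-3.106, -0.474, 0.004]
ft_force: [0.1, 0.3, 0.7]
grip_width: 0.999
```

>>> {"api": "step_arm", "payload": {
  "increments": [
    {"claw":0.5,"tx":0,"ty":0,"tz":0,"spin":0},
    {"claw":0.4,"tx":0,"ty":0,"tz":0,"spin":0},
    {"claw":0.3,"tx":0,"ty":0,"tz":0,"spin":0},
    {"claw":0.2,"tx":0,"ty":0,"tz":0,"spin":0},
    {"claw":0.1,"tx":0,"ty":0,"tz":0,"spin":0},
    {"claw":0,"tx":0,"ty":0,"tz":0,"spin":0},
    {"claw":0,"tx":0,"ty":0,"tz":0,"spin":0},
    {"claw":0,"tx":0,"ty":0,"tz":0,"spin":0}
  ],
  "force": 45
}}

```text
time: 4.65
position: [0.4846, 0.1859, 0.3278]
tool_rot: [3.106, 0.474, 0.0]
ft_force: [0.2, -0.1, 0.6]
grip_width: 0.479
```

```bash
python3 - <<'E'
from h import *
s=get_state();print(s["time"],s["position"],s["ft_force"],s["grip_width"],s["joint_positions"].round(2))
a=imaging.get_image("wrist")[120:300,180:380];b=imaging.get_image("scene")[180:330,150:317]
cv2.imwrite("pics/g1.png",np.hstack([cv2.resize(a,(400,360)),cv2.resize(b,(400,360))]))
E
```

```text
4.65 [0.4845929  0.18592687 0.3277762 ] [ 0.24367925 -0.10417997  0.57656998] 0.47941663315618605 [ 0.57  0.23 -1.09  1.84  0.22  1.2  -1.86]
```

View pics/g1.png

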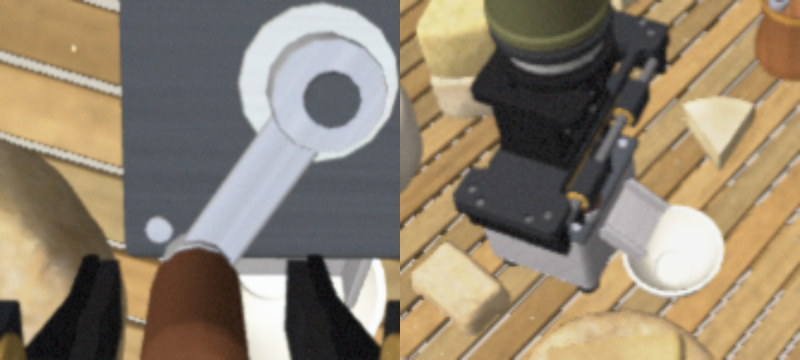

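The grip sits between the pads and the fingers are still closing, with the opening at 0.48. I let them finish.

>>> {"api": "step_arm", "payload": {
  "increments": [
    {"claw":0,"tx":0,"ty":0,"tz":0,"spin":0},
    {"claw":0,"tx":0,"ty":0,"tz":0,"spin":0},
    {"claw":0,"tx":0,"ty":0,"tz":0,"spin":0},
    {"claw":0,"tx":0,"ty":0,"tz":0,"spin":0},
    {"claw":0,"tx":0,"ty":0,"tz":0,"spin":0},
    {"claw":0,"tx":0,"ty":0,"tz":0,"spin":0}
  ],
  "force": 45
}}

```text
time: 5.25
position: [0.4843, 0.1863, 0.3277]
tool_rot: [-3.105, -0.474, 0.001]
ft_force: [-2.0, 0.9, -0.6]
grip_width: 0.266
```

Gripped: 0.266 × 87 mm ≈ 23 mm. The measured position gives q' = 33.4°, so I recompute the arc table from there.

```bash
python3 - <<'E'
import numpy as np
for k in range(12):
    a=np.radians(33.4+30*k+3.75*np.arange(9))
    p=-60*np.c_[np.cos(a),np.sin(a)];p-=p[0]
    print(k,[tuple(map(float,r)) for r in p[1:].round(1)])
E
```

```text
0 [(2.3, -3.2), (4.7, -6.3), (7.4, -9.1), (10.3, -11.8), (13.3, -14.3), (16.5, -16.7), (19.8, -18.7), (23.2, -20.6)]
1 [(3.6, -1.6), (7.2, -3.0), (11.0, -4.2), (14.8, -5.1), (18.7, -5.8), (22.6, -6.2), (26.5, -6.3), (30.4, -6.2)]
2 [(3.9, 0.4), (7.8, 1.0), (11.6, 1.8), (15.4, 3.0), (19.1, 4.3), (22.6, 5.9), (26.1, 7.8), (29.5, 9.8)]
3 [(3.2, 2.3), (6.3, 4.7), (9.1, 7.4), (11.8, 10.3), (14.3, 13.3), (16.7, 16.5), (18.7, 19.8), (20.6, 23.2)]
4 [(1.6, 3.6), (3.0, 7.2), (4.2, 11.0), (5.1, 14.8), (5.8, 18.7), (6.2, 22.6), (6.3, 26.5), (6.2, 30.4)]
5 [(-0.4, 3.9), (-1.0, 7.8), (-1.8, 11.6), (-3.0, 15.4), (-4.3, 19.1), (-5.9, 22.6), (-7.8, 26.1), (-9.8, 29.5)]
6 [(-2.3, 3.2), (-4.7, 6.3), (-7.4, 9.1), (-10.3, 11.8), (-13.3, 14.3), (-16.5, 16.7), (-19.8, 18.7), (-23.2, 20.6)]
7 [(-3.6, 1.6), (-7.2, 3.0), (-11.0, 4.2), (-14.8, 5.1), (-18.7, 5.8), (-22.6, 6.2), (-26.5, 6.3), (-30.4, 6.2)]
8 [(-3.9, -0.4), (-7.8, -1.0), (-11.6, -1.8), (-15.4, -3.0), (-19.1, -4.3), (-22.6, -5.9), (-26.1, -7.8), (-29.5, -9.8)]
9 [(-3.2, -2.3), (-6.3, -4.7), (-9.1, -7.4), (-11.8, -10.3), (-14.3, -13.3), (-16.7, -16.5), (-18.7, -19.8), (-20.6, -23.2)]
10 [(-1.6, -3.6), (-3.0, -7.2), (-4.2, -11.0), (-5.1, -14.8), (-5.8, -18.7), (-6.2, -22.6), (-6.3, -26.5), (-6.2, -30.4)]
11 [(0.4, -3.9), (1.0, -7.8), (1.8, -11.6), (3.0, -15.4), (4.3, -19.1), (5.9, -22.6), (7.8, -26.1), (9.8, -29.5)]
```

>>> {"api": "step_arm", "payload": {
  "increments": [
    {"claw":0,"tx":0.0023,"ty":-0.0032,"tz":0,"spin":0},
    {"claw":0,"tx":0.0047,"ty":-0.0063,"tz":0,"spin":0},
    {"claw":0,"tx":0.0074,"ty":-0.0091,"tz":0,"spin":0},
    {"claw":0,"tx":0.0103,"ty":-0.0118,"tz":0,"spin":0},
    {"claw":0,"tx":0.0133,"ty":-0.0143,"tz":0,"spin":0},
    {"claw":0,"tx":0.0165,"ty":-0.0167,"tz":0,"spin":0},
    {"claw":0,"tx":0.0198,"ty":-0.0187,"tz":0,"spin":0},
    {"claw":0,"tx":0.0232,"ty":-0.0206,"tz":0,"spin":0}
  ],
  "force": 55
}}

```text
time: 5.92
position: [0.5, 0.2131, 0.3277]
tool_rot: [3.105, 0.475, -0.004]
ft_force: [-5.4, -0.8, 3.1]
grip_width: 0.262
```

```bash
cat > chk.py <<'E'
from h import *
s=get_state();v=s["position"][:2]-[.5419,.1698]
print(s["time"],s["position"].round(4),s["ft_force"].round(1),round(s["grip_width"],3),s["joint_positions"].round(2),"r",np.hypot(*v).round(4),"q'",(197.36-np.degrees(np.arctan2(v[1],v[0])))%360)
E
python3 chk.py
```

```text
5.9167 [0.5    0.2131 0.3277] [-5.4 -0.8  3.1] 0.262 [ 0.47  0.31 -1.07  1.79  0.29  1.22 -1.94] r 0.0603 q' 63.35793004953288
```

Tracking is exact: r = 60.3 mm, q' = 63.4°. I continue.

>>> {"api": "step_arm", "payload": {
  "increments": [
    {"claw":0,"tx":0.0036,"ty":-0.0016,"tz":0,"spin":0},
    {"claw":0,"tx":0.0072,"ty":-0.003,"tz":0,"spin":0},
    {"claw":0,"tx":0.011,"ty":-0.0042,"tz":0,"spin":0},
    {"claw":0,"tx":0.0148,"ty":-0.0051,"tz":0,"spin":0},
    {"claw":0,"tx":0.0187,"ty":-0.0058,"tz":0,"spin":0},
    {"claw":0,"tx":0.0226,"ty":-0.0062,"tz":0,"spin":0},
    {"claw":0,"tx":0.0265,"ty":-0.0063,"tz":0,"spin":0},
    {"claw":0,"tx":0.0304,"ty":-0.0062,"tz":0,"spin":0}
  ]
}}

```text
time: 6.58
position: [0.5269, 0.2285, 0.3276]
tool_rot: [-3.105, -0.475, 0.005]
ft_force: [-6.6, 0.9, 5.2]
grip_width: 0.265
```

>>> {"api": "step_arm", "payload": {
  "increments": [
    {"claw":0,"tx":0.0039,"ty":0.0004,"tz":0,"spin":0},
    {"claw":0,"tx":0.0078,"ty":0.001,"tz":0,"spin":0},
    {"claw":0,"tx":0.0116,"ty":0.0018,"tz":0,"spin":0},
    {"claw":0,"tx":0.0154,"ty":0.003,"tz":0,"spin":0},
    {"claw":0,"tx":0.0191,"ty":0.0043,"tz":0,"spin":0},
    {"claw":0,"tx":0.0226,"ty":0.0059,"tz":0,"spin":0},
    {"claw":0,"tx":0.0261,"ty":0.0078,"tz":0,"spin":0},
    {"claw":0,"tx":0.0295,"ty":0.0098,"tz":0,"spin":0}
  ]
}}

```text
time: 7.25
position: [0.5576, 0.2286, 0.3277]
tool_rot: [-3.104, -0.477, 0.005]
ft_force: [-6.8, 2.4, 5.0]
grip_width: 0.264
```

```bash
python3 chk.py
```

```text
7.25 [0.5576 0.2286 0.3277] [-6.8  2.4  5. ] 0.264 [ 0.36  0.45 -1.    1.64  0.39  1.27 -1.98] r 0.0609 q' 122.25616030629526
```

>>> {"api": "step_arm", "payload": {
  "increments": [
    {"claw":0,"tx":0.0032,"ty":0.0023,"tz":0,"spin":0},
    {"claw":0,"tx":0.0063,"ty":0.0047,"tz":0,"spin":0},
    {"claw":0,"tx":0.0091,"ty":0.0074,"tz":0,"spin":0},
    {"claw":0,"tx":0.0118,"ty":0.0103,"tz":0,"spin":0},
    {"claw":0,"tx":0.0143,"ty":0.0133,"tz":0,"spin":0},
    {"claw":0,"tx":0.0167,"ty":0.0165,"tz":0,"spin":0},
    {"claw":0,"tx":0.0187,"ty":0.0198,"tz":0,"spin":0},
    {"claw":0,"tx":0.0206,"ty":0.0232,"tz":0,"spin":0}
  ]
}}

```text
time: 7.92
position: [0.5845, 0.213, 0.3277]
tool_rot: [-3.102, -0.477, 0.002]
ft_force: [-3.9, 3.0, 3.2]
grip_width: 0.264
```

>>> {"api": "step_arm", "payload": {
  "increments": [
    {"claw":0,"tx":0.0016,"ty":0.0036,"tz":0,"spin":0},
    {"claw":0,"tx":0.003,"ty":0.0072,"tz":0,"spin":0},
    {"claw":0,"tx":0.0042,"ty":0.011,"tz":0,"spin":0},
    {"claw":0,"tx":0.0051,"ty":0.0148,"tz":0,"spin":0},
    {"claw":0,"tx":0.0058,"ty":0.0187,"tz":0,"spin":0},
    {"claw":0,"tx":0.0062,"ty":0.0226,"tz":0,"spin":0},
    {"claw":0,"tx":0.0063,"ty":0.0265,"tz":0,"spin":0},
    {"claw":0,"tx":0.0062,"ty":0.0304,"tz":0,"spin":0}
  ]
}}

```text
time: 8.58
position: [0.6009, 0.1826, 0.3277]
tool_rot: [3.105, 0.472, 0.0]
ft_force: [-0.8, 1.1, 2.2]
grip_width: 0.267
```

```bash
python3 chk.py
```

```text
8.5833 [0.6009 0.1826 0.3277] [-0.8  1.1  2.2] 0.267 [ 0.4   0.49 -0.97  1.58  0.42  1.29 -1.9 ] r 0.0604 q' 185.09814892310453
```

>>> {"api": "step_arm", "payload": {
  "increments": [
    {"claw":0,"tx":-0.0004,"ty":0.0039,"tz":0,"spin":0},
    {"claw":0,"tx":-0.001,"ty":0.0078,"tz":0,"spin":0},
    {"claw":0,"tx":-0.0018,"ty":0.0116,"tz":0,"spin":0},
    {"claw":0,"tx":-0.003,"ty":0.0154,"tz":0,"spin":0},
    {"claw":0,"tx":-0.0043,"ty":0.0191,"tz":0,"spin":0},
    {"claw":0,"tx":-0.0059,"ty":0.0226,"tz":0,"spin":0},
    {"claw":0,"tx":-0.0078,"ty":0.0261,"tz":0,"spin":0},
    {"claw":0,"tx":-0.0098,"ty":0.0295,"tz":0,"spin":0}
  ]
}}

```text
time: 9.25
position: [0.5994, 0.1522, 0.3277]
tool_rot: [3.105, 0.474, -0.002]
ft_force: [-4.7, -0.9, 4.7]
grip_width: 0.265
```

>>> {"api": "step_arm", "payload": {
  "increments": [
    {"claw":0,"tx":-0.0023,"ty":0.0032,"tz":0,"spin":0},
    {"claw":0,"tx":-0.0047,"ty":0.0063,"tz":0,"spin":0},
    {"claw":0,"tx":-0.0074,"ty":0.0091,"tz":0,"spin":0},
    {"claw":0,"tx":-0.0103,"ty":0.0118,"tz":0,"spin":0},
    {"claw":0,"tx":-0.0133,"ty":0.0143,"tz":0,"spin":0},
    {"claw":0,"tx":-0.0165,"ty":0.0167,"tz":0,"spin":0},
    {"claw":0,"tx":-0.0198,"ty":0.0187,"tz":0,"spin":0},
    {"claw":0,"tx":-0.0232,"ty":0.0206,"tz":0,"spin":0}
  ]
}}

```text
time: 9.92
position: [0.5831, 0.1264, 0.3277]
tool_rot: [-3.105, -0.475, 0.002]
ft_force: [-5.9, 1.1, 5.1]
grip_width: 0.267
```

```bash
python3 chk.py
```

```text
9.9167 [0.5831 0.1264 0.3277] [-5.9  1.1  5.1] 0.267 [ 0.53  0.43 -0.99  1.66  0.37  1.26 -1.8 ] r 0.0598 q' 243.81352894503584
```

>>> {"api": "step_arm", "payload": {
  "increments": [
    {"claw":0,"tx":-0.0036,"ty":0.0016,"tz":0,"spin":0},
    {"claw":0,"tx":-0.0072,"ty":0.003,"tz":0,"spin":0},
    {"claw":0,"tx":-0.011,"ty":0.0042,"tz":0,"spin":0},
    {"claw":0,"tx":-0.0148,"ty":0.0051,"tz":0,"spin":0},
    {"claw":0,"tx":-0.0187,"ty":0.0058,"tz":0,"spin":0},
    {"claw":0,"tx":-0.0226,"ty":0.0062,"tz":0,"spin":0},
    {"claw":0,"tx":-0.0265,"ty":0.0063,"tz":0,"spin":0},
    {"claw":0,"tx":-0.0304,"ty":0.0062,"tz":0,"spin":0}
  ]
}}

```text
time: 10.58
position: [0.5562, 0.112, 0.3277]
tool_rot: [-3.104, -0.475, -0.001]
ft_force: [-3.9, 4.5, 1.9]
grip_width: 0.263
```

>>> {"api": "step_arm", "payload": {
  "increments": [
    {"claw":0,"tx":-0.0039,"ty":-0.0004,"tz":0,"spin":0},
    {"claw":0,"tx":-0.0078,"ty":-0.001,"tz":0,"spin":0},
    {"claw":0,"tx":-0.0116,"ty":-0.0018,"tz":0,"spin":0},
    {"claw":0,"tx":-0.0154,"ty":-0.003,"tz":0,"spin":0},
    {"claw":0,"tx":-0.0191,"ty":-0.0043,"tz":0,"spin":0},
    {"claw":0,"tx":-0.0226,"ty":-0.0059,"tz":0,"spin":0},
    {"claw":0,"tx":-0.0261,"ty":-0.0078,"tz":0,"spin":0},
    {"claw":0,"tx":-0.0295,"ty":-0.0098,"tz":0,"spin":0}
  ]
}}

```text
time: 11.25
position: [0.5259, 0.1123, 0.3278]
tool_rot: [-3.104, -0.474, -0.005]
ft_force: [2.0, 4.6, -1.8]
grip_width: 0.264
```

>>> {"api": "step_arm", "payload": {
  "increments": [
    {"claw":0,"tx":-0.0032,"ty":-0.0023,"tz":0,"spin":0},
    {"claw":0,"tx":-0.0063,"ty":-0.0047,"tz":0,"spin":0},
    {"claw":0,"tx":-0.0091,"ty":-0.0074,"tz":0,"spin":0},
    {"claw":0,"tx":-0.0118,"ty":-0.0103,"tz":0,"spin":0},
    {"claw":0,"tx":-0.0143,"ty":-0.0133,"tz":0,"spin":0},
    {"claw":0,"tx":-0.0167,"ty":-0.0165,"tz":0,"spin":0},
    {"claw":0,"tx":-0.0187,"ty":-0.0198,"tz":0,"spin":0},
    {"claw":0,"tx":-0.0206,"ty":-0.0232,"tz":0,"spin":0}
  ]
}}

```text
time: 11.92
position: [0.4999, 0.1272, 0.3278]
tool_rot: [3.105, 0.473, 0.006]
ft_force: [4.3, 2.6, -4.9]
grip_width: 0.265
```

```bash
python3 chk.py
```

```text
11.9167 [0.4999 0.1272 0.3278] [ 4.3  2.6 -4.9] 0.265 [ 0.69  0.22 -1.08  1.85  0.21  1.19 -1.73] r 0.0599 q' 331.93260044516614
```

The first heavy point is passed, with the width steady at 0.265. I continue into turn two.

>>> {"api": "step_arm", "payload": {
  "increments": [
    {"claw":0,"tx":-0.0016,"ty":-0.0036,"tz":0,"spin":0},
    {"claw":0,"tx":-0.003,"ty":-0.0072,"tz":0,"spin":0},
    {"claw":0,"tx":-0.0042,"ty":-0.011,"tz":0,"spin":0},
    {"claw":0,"tx":-0.0051,"ty":-0.0148,"tz":0,"spin":0},
    {"claw":0,"tx":-0.0058,"ty":-0.0187,"tz":0,"spin":0},
    {"claw":0,"tx":-0.0062,"ty":-0.0226,"tz":0,"spin":0},
    {"claw":0,"tx":-0.0063,"ty":-0.0265,"tz":0,"spin":0},
    {"claw":0,"tx":-0.0062,"ty":-0.0304,"tz":0,"spin":0}
  ]
}}

```text
time: 12.58
position: [0.4842, 0.1545, 0.3277]
tool_rot: [3.105, 0.473, 0.001]
ft_force: [5.5, -0.6, -3.9]
grip_width: 0.262
```

>>> {"api": "step_arm", "payload": {
  "increments": [
    {"claw":0,"tx":0.0004,"ty":-0.0039,"tz":0,"spin":0},
    {"claw":0,"tx":0.001,"ty":-0.0078,"tz":0,"spin":0},
    {"claw":0,"tx":0.0018,"ty":-0.0116,"tz":0,"spin":0},
    {"claw":0,"tx":0.003,"ty":-0.0154,"tz":0,"spin":0},
    {"claw":0,"tx":0.0043,"ty":-0.0191,"tz":0,"spin":0},
    {"claw":0,"tx":0.0059,"ty":-0.0226,"tz":0,"spin":0},
    {"claw":0,"tx":0.0078,"ty":-0.0261,"tz":0,"spin":0},
    {"claw":0,"tx":0.0098,"ty":-0.0295,"tz":0,"spin":0}
  ]
}}

```text
time: 13.25
position: [0.4843, 0.1863, 0.3277]
tool_rot: [3.105, 0.474, -0.002]
ft_force: [0.9, -2.2, 1.0]
grip_width: 0.264
```

```bash
python3 chk.py
```

```text
13.25 [0.4843 0.1863 0.3277] [ 0.9 -2.2  1. ] 0.264 [ 0.58  0.24 -1.11  1.84  0.23  1.2  -1.87] r 0.0599 q' 33.37556574914336
```

The first turn closed exactly, back at (0.4843, 0.1863). Second turn, same rows.

>>> {"api": "step_arm", "payload": {
  "increments": [
    {"claw":0,"tx":0.0023,"ty":-0.0032,"tz":0,"spin":0},
    {"claw":0,"tx":0.0047,"ty":-0.0063,"tz":0,"spin":0},
    {"claw":0,"tx":0.0074,"ty":-0.0091,"tz":0,"spin":0},
    {"claw":0,"tx":0.0103,"ty":-0.0118,"tz":0,"spin":0},
    {"claw":0,"tx":0.0133,"ty":-0.0143,"tz":0,"spin":0},
    {"claw":0,"tx":0.0165,"ty":-0.0167,"tz":0,"spin":0},
    {"claw":0,"tx":0.0198,"ty":-0.0187,"tz":0,"spin":0},
    {"claw":0,"tx":0.0232,"ty":-0.0206,"tz":0,"spin":0}
  ]
}}

```text
time: 13.92
position: [0.5003, 0.2133, 0.3277]
tool_rot: [-3.105, -0.475, 0.002]
ft_force: [-4.4, -0.8, 4.3]
grip_width: 0.263
```

>>> {"api": "step_arm", "payload": {
  "increments": [
    {"claw":0,"tx":0.0036,"ty":-0.0016,"tz":0,"spin":0},
    {"claw":0,"tx":0.0072,"ty":-0.003,"tz":0,"spin":0},
    {"claw":0,"tx":0.011,"ty":-0.0042,"tz":0,"spin":0},
    {"claw":0,"tx":0.0148,"ty":-0.0051,"tz":0,"spin":0},
    {"claw":0,"tx":0.0187,"ty":-0.0058,"tz":0,"spin":0},
    {"claw":0,"tx":0.0226,"ty":-0.0062,"tz":0,"spin":0},
    {"claw":0,"tx":0.0265,"ty":-0.0063,"tz":0,"spin":0},
    {"claw":0,"tx":0.0304,"ty":-0.0062,"tz":0,"spin":0}
  ]
}}

```text
time: 14.58
position: [0.5272, 0.2286, 0.3277]
tool_rot: [-3.104, -0.475, 0.003]
ft_force: [-5.6, -1.2, 5.3]
grip_width: 0.264
```

>>> {"api": "step_arm", "payload": {
  "increments": [
    {"claw":0,"tx":0.0039,"ty":0.0004,"tz":0,"spin":0},
    {"claw":0,"tx":0.0078,"ty":0.001,"tz":0,"spin":0},
    {"claw":0,"tx":0.0116,"ty":0.0018,"tz":0,"spin":0},
    {"claw":0,"tx":0.0154,"ty":0.003,"tz":0,"spin":0},
    {"claw":0,"tx":0.0191,"ty":0.0043,"tz":0,"spin":0},
    {"claw":0,"tx":0.0226,"ty":0.0059,"tz":0,"spin":0},
    {"claw":0,"tx":0.0261,"ty":0.0078,"tz":0,"spin":0},
    {"claw":0,"tx":0.0295,"ty":0.0098,"tz":0,"spin":0}
  ]
}}

```text
time: 15.25
position: [0.5578, 0.2285, 0.3277]
tool_rot: [-3.103, -0.476, 0.004]
ft_force: [-7.7, -0.2, 5.6]
grip_width: 0.264
```

```bash
python3 chk.py
```

```text
15.25 [0.5578 0.2285 0.3277] [-7.7 -0.2  5.6] 0.264 [ 0.37  0.45 -1.02  1.64  0.4   1.27 -1.99] r 0.0609 q' 122.52688078044505
```

>>> {"api": "step_arm", "payload": {
  "increments": [
    {"claw":0,"tx":0.0032,"ty":0.0023,"tz":0,"spin":0},
    {"claw":0,"tx":0.0063,"ty":0.0047,"tz":0,"spin":0},
    {"claw":0,"tx":0.0091,"ty":0.0074,"tz":0,"spin":0},
    {"claw":0,"tx":0.0118,"ty":0.0103,"tz":0,"spin":0},
    {"claw":0,"tx":0.0143,"ty":0.0133,"tz":0,"spin":0},
    {"claw":0,"tx":0.0167,"ty":0.0165,"tz":0,"spin":0},
    {"claw":0,"tx":0.0187,"ty":0.0198,"tz":0,"spin":0},
    {"claw":0,"tx":0.0206,"ty":0.0232,"tz":0,"spin":0}
  ]
}}

```text
time: 15.92
position: [0.5846, 0.213, 0.3277]
tool_rot: [-3.102, -0.477, 0.002]
ft_force: [-5.7, 2.8, 4.6]
grip_width: 0.263
```

>>> {"api": "step_arm", "payload": {
  "increments": [
    {"claw":0,"tx":0.0016,"ty":0.0036,"tz":0,"spin":0},
    {"claw":0,"tx":0.003,"ty":0.0072,"tz":0,"spin":0},
    {"claw":0,"tx":0.0042,"ty":0.011,"tz":0,"spin":0},
    {"claw":0,"tx":0.0051,"ty":0.0148,"tz":0,"spin":0},
    {"claw":0,"tx":0.0058,"ty":0.0187,"tz":0,"spin":0},
    {"claw":0,"tx":0.0062,"ty":0.0226,"tz":0,"spin":0},
    {"claw":0,"tx":0.0063,"ty":0.0265,"tz":0,"spin":0},
    {"claw":0,"tx":0.0062,"ty":0.0304,"tz":0,"spin":0}
  ]
}}

```text
time: 16.58
position: [0.6008, 0.1831, 0.3277]
tool_rot: [3.105, 0.473, 0.001]
ft_force: [-2.8, 0.8, 3.1]
grip_width: 0.268
```

>>> {"api": "step_arm", "payload": {
  "increments": [
    {"claw":0,"tx":-0.0004,"ty":0.0039,"tz":0,"spin":0},
    {"claw":0,"tx":-0.001,"ty":0.0078,"tz":0,"spin":0},
    {"claw":0,"tx":-0.0018,"ty":0.0116,"tz":0,"spin":0},
    {"claw":0,"tx":-0.003,"ty":0.0154,"tz":0,"spin":0},
    {"claw":0,"tx":-0.0043,"ty":0.0191,"tz":0,"spin":0},
    {"claw":0,"tx":-0.0059,"ty":0.0226,"tz":0,"spin":0},
    {"claw":0,"tx":-0.0078,"ty":0.0261,"tz":0,"spin":0},
    {"claw":0,"tx":-0.0098,"ty":0.0295,"tz":0,"spin":0}
  ]
}}

```text
time: 17.25
position: [0.5995, 0.1523, 0.3277]
tool_rot: [3.105, 0.474, -0.002]
ft_force: [-5.9, -0.6, 5.3]
grip_width: 0.265
```

>>> {"api": "step_arm", "payload": {
  "increments": [
    {"claw":0,"tx":-0.0023,"ty":0.0032,"tz":0,"spin":0},
    {"claw":0,"tx":-0.0047,"ty":0.0063,"tz":0,"spin":0},
    {"claw":0,"tx":-0.0074,"ty":0.0091,"tz":0,"spin":0},
    {"claw":0,"tx":-0.0103,"ty":0.0118,"tz":0,"spin":0},
    {"claw":0,"tx":-0.0133,"ty":0.0143,"tz":0,"spin":0},
    {"claw":0,"tx":-0.0165,"ty":0.0167,"tz":0,"spin":0},
    {"claw":0,"tx":-0.0198,"ty":0.0187,"tz":0,"spin":0},
    {"claw":0,"tx":-0.0232,"ty":0.0206,"tz":0,"spin":0}
  ]
}}

```text
time: 17.92
position: [0.5831, 0.1264, 0.3277]
tool_rot: [-3.105, -0.475, 0.002]
ft_force: [-5.9, 1.5, 4.3]
grip_width: 0.267
```

```bash
python3 chk.py
```

```text
17.9167 [0.5831 0.1264 0.3277] [-5.9  1.5  4.3] 0.267 [ 0.54  0.43 -1.01  1.66  0.38  1.26 -1.81] r 0.0598 q' 243.83632524301393
```

>>> {"api": "step_arm", "payload": {
  "increments": [
    {"claw":0,"tx":-0.0036,"ty":0.0016,"tz":0,"spin":0},
    {"claw":0,"tx":-0.0072,"ty":0.003,"tz":0,"spin":0},
    {"claw":0,"tx":-0.011,"ty":0.0042,"tz":0,"spin":0},
    {"claw":0,"tx":-0.0148,"ty":0.0051,"tz":0,"spin":0},
    {"claw":0,"tx":-0.0187,"ty":0.0058,"tz":0,"spin":0},
    {"claw":0,"tx":-0.0226,"ty":0.0062,"tz":0,"spin":0},
    {"claw":0,"tx":-0.0265,"ty":0.0063,"tz":0,"spin":0},
    {"claw":0,"tx":-0.0304,"ty":0.0062,"tz":0,"spin":0}
  ]
}}

```text
time: 18.58
position: [0.5562, 0.112, 0.3277]
tool_rot: [-3.104, -0.475, -0.001]
ft_force: [-2.6, 4.5, 1.4]
grip_width: 0.266
```

>>> {"api": "step_arm", "payload": {
  "increments": [
    {"claw":0,"tx":-0.0039,"ty":-0.0004,"tz":0,"spin":0},
    {"claw":0,"tx":-0.0078,"ty":-0.001,"tz":0,"spin":0},
    {"claw":0,"tx":-0.0116,"ty":-0.0018,"tz":0,"spin":0},
    {"claw":0,"tx":-0.0154,"ty":-0.003,"tz":0,"spin":0},
    {"claw":0,"tx":-0.0191,"ty":-0.0043,"tz":0,"spin":0},
    {"claw":0,"tx":-0.0226,"ty":-0.0059,"tz":0,"spin":0},
    {"claw":0,"tx":-0.0261,"ty":-0.0078,"tz":0,"spin":0},
    {"claw":0,"tx":-0.0295,"ty":-0.0098,"tz":0,"spin":0}
  ]
}}

```text
time: 19.25
position: [0.5259, 0.1123, 0.3277]
tool_rot: [-3.104, -0.474, -0.006]
ft_force: [1.1, 4.6, -0.9]
grip_width: 0.259
```

>>> {"api": "step_arm", "payload": {
  "increments": [
    {"claw":0,"tx":-0.0032,"ty":-0.0023,"tz":0,"spin":0},
    {"claw":0,"tx":-0.0063,"ty":-0.0047,"tz":0,"spin":0},
    {"claw":0,"tx":-0.0091,"ty":-0.0074,"tz":0,"spin":0},
    {"claw":0,"tx":-0.0118,"ty":-0.0103,"tz":0,"spin":0},
    {"claw":0,"tx":-0.0143,"ty":-0.0133,"tz":0,"spin":0},
    {"claw":0,"tx":-0.0167,"ty":-0.0165,"tz":0,"spin":0},
    {"claw":0,"tx":-0.0187,"ty":-0.0198,"tz":0,"spin":0},
    {"claw":0,"tx":-0.0206,"ty":-0.0232,"tz":0,"spin":0}
  ]
}}

```text
time: 19.92
position: [0.4999, 0.1272, 0.3278]
tool_rot: [3.105, 0.473, 0.006]
ft_force: [3.8, 2.3, -4.3]
grip_width: 0.262
```

>>> {"api": "step_arm", "payload": {
  "increments": [
    {"claw":0,"tx":-0.0016,"ty":-0.0036,"tz":0,"spin":0},
    {"claw":0,"tx":-0.003,"ty":-0.0072,"tz":0,"spin":0},
    {"claw":0,"tx":-0.0042,"ty":-0.011,"tz":0,"spin":0},
    {"claw":0,"tx":-0.0051,"ty":-0.0148,"tz":0,"spin":0},
    {"claw":0,"tx":-0.0058,"ty":-0.0187,"tz":0,"spin":0},
    {"claw":0,"tx":-0.0062,"ty":-0.0226,"tz":0,"spin":0},
    {"claw":0,"tx":-0.0063,"ty":-0.026,"tz":0,"spin":0},
    {"claw":0,"tx":-0.0063,"ty":-0.028,"tz":0,"spin":0}
  ]
}}

```text
time: 20.58
position: [0.4847, 0.1526, 0.3277]
tool_rot: [3.105, 0.474, 0.001]
ft_force: [4.9, -0.4, -3.5]
grip_width: 0.265
```

>>> {"api": "step_arm", "payload": {
  "increments": [
    {"claw":0,"tx":0,"ty":0,"tz":0,"spin":0},
    {"claw":0,"tx":0,"ty":0,"tz":0,"spin":0},
    {"claw":0,"tx":0,"ty":0,"tz":0,"spin":0},
    {"claw":0,"tx":0,"ty":0,"tz":0,"spin":0}
  ],
  "force": 10
}}

```text
time: 20.92
position: [0.4845, 0.1528, 0.3279]
tool_rot: [-3.105, -0.474, 0.001]
ft_force: [1.5, 2.6, 0.3]
grip_width: 0.269
```

```bash
python3 chk.py
```

```text
20.9167 [0.4845 0.1528 0.3279] [1.5 2.6 0.3] 0.269 [ 0.68  0.21 -1.12  1.87  0.2   1.19 -1.78] r 0.0598 q' 0.8719519312412558
```

The crank is at q ≈ 720° and still. I open in place, then rise straight up.

>>> {"api": "step_arm", "payload": {
  "increments": [
    {"claw":0.4,"tx":0,"ty":0,"tz":0,"spin":0},
    {"claw":0.6,"tx":0,"ty":0,"tz":0,"spin":0},
    {"claw":0.8,"tx":0,"ty":0,"tz":0,"spin":0},
    {"claw":0.8,"tx":0,"ty":0,"tz":0,"spin":0},
    {"claw":0.8,"tx":0,"ty":0,"tz":0,"spin":0},
    {"claw":0.8,"tx":0,"ty":0,"tz":0,"spin":0},
    {"claw":0.8,"tx":0,"ty":0,"tz":0,"spin":0},
    {"claw":0.8,"tx":0,"ty":0,"tz":0,"spin":0}
  ]
}}

```text
time: 21.58
position: [0.4846, 0.1525, 0.3277]
tool_rot: [3.105, 0.474, -0.0]
ft_force: [-0.3, -0.0, 0.2]
grip_width: 0.759
```

>>> {"api": "step_arm", "payload": {
  "increments": [
    {"claw":0.8,"tx":0,"ty":0,"tz":-0.01,"spin":0},
    {"claw":0.8,"tx":0,"ty":0,"tz":-0.025,"spin":0},
    {"claw":0.8,"tx":0,"ty":0,"tz":-0.04,"spin":0},
    {"claw":0.8,"tx":0,"ty":0,"tz":-0.055,"spin":0},
    {"claw":0.8,"tx":0,"ty":0,"tz":-0.07,"spin":0},
    {"claw":0.8,"tx":0,"ty":0,"tz":-0.085,"spin":0},
    {"claw":0.8,"tx":0,"ty":0,"tz":-0.1,"spin":0},
    {"claw":0.8,"tx":0,"ty":0,"tz":-0.1,"spin":0}
  ]
}}

```text
time: 22.25
position: [0.4853, 0.1534, 0.4311]
tool_rot: [3.105, 0.474, 0.008]
ft_force: [0.2, 0.7, -0.2]
grip_width: 0.801
```

```bash
python3 chk.py; python3 - <<'E'
from h import *
cv2.imwrite("pics/end.png",imaging.get_image("wrist"))
E
```

```text
22.25 [0.4853 0.1534 0.4311] [ 0.2  0.7 -0.2] 0.801 [ 0.75  0.09 -1.15  1.73  0.08  1.38 -1.68] r 0.0589 q' 1.1915025718481047
```

View pics/end.png

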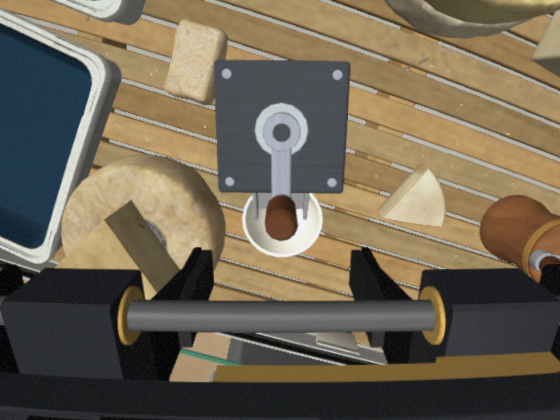

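The crank points straight over the spout, with the hub at (281,132) and the grip at (281,216). The hand is clear, so I hand the job in.

```bash
python3 -c "
from bench import workorder
print(workorder.close_job())"
```

```text
the job is handed in; nothing more can be done
None
```

I turned the square mill's crank clockwise through two full turns, at 8 s a turn, and let go with it over the spout. The job is handed in, at 22 s of the 72 s allowed; no verdict was reported.

- **Hold:** the gripper kept hold throughout, with the opening steady at 0.26–0.27. The TCP stayed within 1 mm of the 60 mm circle at each check. The force readings, taken at the end of each move call, stayed below about 10 N.
- **End position:** the TCP readings put the crank at about 4π (within roughly 1°) before release. The last wrist picture, taken after I let go, shows the arm straight over the spout and the hand clear, about 0.1 m higher, with the wrist force near zero.
- **Round mill:** I kept away from it and never touched it. I did not measure its grip again at the end.

None of my checks failed or disagreed.

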